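# Weigh out a batch of used culture plates on the dial scale

## Task

First draw the red chock out from under the end of the scale pan, so that it stands upright on the bench clear of the pan. Then slide culture plates one at a time from the shelf onto the pan until the needle comes to rest inside the green band on the dial, leaving the other plates on the shelf. Every plate must end lying flat, right way up; let none fall to the bench, and leave the stack, bottle and jar where they stand.

Things in the scene. Friction and masses are not known exactly. Their poses are not given: they have to be found in the camera images.
- scale: Fixed grey spring dial scale with a feed shelf on the robot's side. Origin on the bench below the middle of the pan; x points from the shelf across the pan to the dial, y along the pan, z up. The dial, radius 60 mm, faces up 104 mm above the bench, centre at x 140 mm, y 0. 
- shelf_edge (a point): Middle of the far long edge of the level grey shelf, on its top (x -50, y 0, z 85 mm). The shelf spans x -155 to -50 and y -200 to 200 mm; both long edges are open, 10 mm high lips stand at its two short ends only. A plate pushed across this edge along the scale's +x drops onto the pan.
- pan_floor (a point): Point on top of the long steel pan's floor, above the scale's origin. The floor, 4 mm thick, spans x -46 to 54 and y -200 to 200 mm in the scale's frame and is 79 mm above the bench when empty; walls rise 26 mm above it at both ends and on the dial side, none on the shelf side.
- pan (a joint): How far the pan has sunk on its spring, m: 0 empty, 0.036 fully down. One plate sinks it about 6 mm (5 to 7.5, the plates differ in weight); it settles in under a second. It cannot sink while the chock is under it.
- needle (a joint): Angle of the red dial needle, rad, clockwise from above from the first tick (which points along the scale's +x); it follows the pan at 75 rad per m, so about 0.45 (0.36 to 0.57) per plate.
- band (a joint): Angle of the middle of the green band on the dial, rad, measured like the needle's. The band is drawn 0.36 rad (a good 20 degrees) to either side of this. It is preset and stays.
- needle_tip (a point): Tip of the red needle, 43 mm from the dial's centre.
- band_mid (a point): Middle of the green band, 43 mm from the dial's centre.
- plate0_mid (a point): Centre (half-way up) of a closed clear culture plate with coloured agar: a disc 60 mm across and 15 mm high, about 35 g, lying on the feed shelf in a row of five, alike but for colour and weight, about 15 mm apart.
- plate1_mid (a point): Centre (half-way up) of a closed clear culture plate with coloured agar: a disc 60 mm across and 15 mm high, about 35 g, lying on the feed shelf in a row of five, alike but for colour and weight, about 15 mm apart.
- plate2_mid (a point): Centre (half-way up) of a closed clear culture plate with coloured agar: a disc 60 mm across and 15 mm high, about 35 g, lying on the feed shelf in a row of five, alike but for colour and weight, about 15 mm apart.
- plate3_mid (a point): Centre (half-way up) of a closed clear culture plate with coloured agar: a disc 60 mm across and 15 mm high, about 35 g, lying on the feed shelf in a row of five, alike but for colour and weight, about 15 mm apart.
- plate4_mid (a point): Centre (half-way up) of a closed clear culture plate with coloured agar: a disc 60 mm across and 15 mm high, about 35 g, lying on the feed shelf in a row of five, alike but for colour and weight, about 15 mm apart.
- chock_fin (a point): Fin of the red plastic chock (250 g, loose on the bench at the scale's +y end): on the fin's middle, 70 mm above the bench. Fin 12 mm thick along the chock's y, 50 mm wide along x, top 90 mm above the bench. Free gap between fin and pan end about 45 mm. The chock is clear of the pan once drawn 50 mm or more along the scale's +y (this point then at y over 300 mm).
- chock_block (a point): Top middle of the chock's block, 73 mm high, 40 mm along the chock's y by 50 mm, which stands under the pan's end and stops it sinking. It is joined to the fin, 75 mm away along the chock's +y, by a 10 mm high, 50 mm wide sole on the bench.
- stack_mid (a point): Bystander: a stack of plates joined as one, 60 mm across and 90 mm high; point at its centre. Leave alone.
- bottle_mid (a point): Bystander: bottle, 56 mm across and 150 mm high; point at its centre. Leave alone.
- jar_mid (a point): Bystander: jar, 60 mm across and 70 mm high; point at its centre. Leave alone.

How it is judged:
By the outcome, as a careful person would: the job done as asked, in the order asked, and still so for the second after the job is handed in, with the robot touching nothing.
It also fails if it takes over 61 s, if anything falls off the work surface, if the arm or the gripper's body presses on something with over 40 N, if the wrist force passes 120 N, or if a joint passes its speed limit or range.

## Robot

A 6-joint arm with a two-finger parallel gripper is mounted at the origin on the work surface. World frame = base frame: x ahead of the robot, y to its left, z up, the work surface at z = 0. Lengths are in m, angles in degrees, forces in N, time in s.
With the tool pointing down it reaches from about 0.25 to 0.85 m from the base axis. Payload 12.5 kg.
Tool frame: the origin (TCP) lies at the very end of the fingers, on their centre line; the grasp point (between the pads) lies grip_depth behind it (grip_depth is the distance from the TCP to the grasp point, in m); z points along the fingers, y is the line along which they close (so a half turn about z gives the same grasp; the last joint's range is limited). The gripper opens to 93 mm and grips with 3 to 60 N. Pads are 15 mm wide; open, the fingers measure 128 mm over their backs; the gripper's body (75 mm by 188 mm) begins 65 mm behind the grasp point.
Start: joints at [67.345, 20.094, 94.641, -0, 65.266, -4.847], TCP at [0.168, 0.524, 0.181] pointing down, gripper open.
Joint ranges: [-157.81, 157.81], [-45, 120.19], [0.68, 151.7], [-89.99, 269.99], [4.06, 180], [-164.3, 164.3]. Speed limits (degrees/s): [127.2, 127.2, 159.86, 180, 180, 180].

## Interface

Orientations are given as a 3x3 rotation matrix whose columns are the frame's x, y, z axes.
In Python, from station import * gives the robot as it stands.
- The arm moves only by the shell command python3 -m creep 'ROWS' [FORCE]. ROWS is JSON, one flat list of numbers, 7 for each row, row after row: the opening, from -1 (shut) to 1 (fully open), then the shift along the world's x, y, z in units of 40 mm (1.0 is 40 mm), then the turn, a rotation vector about the world's x, y, z in units of 5 degrees (1.0 is 5 degrees). In form: [jaw, dx, dy, dz, ax, ay, az, jaw, dx, dy, dz, ax, ay, az, ...]. A call has exactly 8 rows; each row is the pose to reach, as a shift and turn from the pose commanded when the call began; what a row does not reach only later rows make up. A row lasts 1/8 s, in which the tool goes at most 62.5 mm and 10.7 degrees, less where a joint would pass 70% of its speed; a pose out of reach is approached as far as the arm can. A call with a gripper value outside its range is refused whole. The fingers move at their own pace and stop on an object; FORCE is the grip in N (left out, the last holds). Time passes only in rows, so rows that repeat a pose let the fingers close, or fill a call up. It gives the time, the measured TCP pose, the force, the opening and the grip force at its end, in the units of the state.
- observe(): the state, without advancing time (a new reading comes with each control period).
- camera(name): name is "scene" or "top"; returns the picture (480x640x3 uint8, blue, green, red); there is no depth.
- get_calibration(name): a dict with "fx", "fy", "cx", "cy" (pixels), "pose" (4x4, takes a point from camera to world coordinates). Camera axes: x right, y down, z forward; pixel columns grow to the right and rows downward; lengths in m; the calibration is good to about 2 mm. A picture is of the moment at which its call begins. get_calibration takes no time and is no camera call.
- sign_off(): hands the job in; it is judged then, once.
The state is a dict: "t": time; "joint_positions": joint angles; "dq": joint speeds; "joint_torque": joint torques, N m; "eef_pos": TCP position; "orientation": TCP orientation; "wrist_force": force on the tool from outside, world axes, zero at the start; "moment": the same for the moment, N m; "width": opening from 0.0 (shut) to 1.0 (fully open); "finger_force": force on a finger pad.
Only numpy, scipy, OpenCV 4.12 (cv2) and the standard library are available. Lean on these libraries where they do the work, as an engineer would, in place of code of your own. Each camera call takes 0.05 s, during which the arm holds its last target. There are 200 camera calls.

## Working session

There is one attempt and no reset: what is moved stays moved. The work goes in short steps, Python scripts to look and compute and a shell command to move; the robot and the scene stay as the last step left them, time stands still between calls to the robot, and variables do not carry over. Pictures are saved under pics/ and viewed, at most 10 in all, crops included, and the job is handed in when it is done.

```bash
mkdir -p pics
python3 - <<'E'
from station import *
import cv2
for n in("scene","top"):
    cv2.imwrite(f"pics/{n}0.png",camera(n)); c=get_calibration(n); print(n,c)
s=observe();print(s['t'],s['eef_pos'],s['orientation'],s['width'])
try: print(grip_depth)
except Exception as e: print(e)
E
```

```text
scene {'fx': 500.7589448677847, 'fy': 500.7589448677847, 'cx': 317.4351450230273, 'cy': 239.85088728691127, 'pose': array([[ 0.48718208,  0.73264285, -0.47527685,  1.14248116],
       [ 0.87327114, -0.41315677,  0.25826147, -0.29220192],
       [-0.00715043, -0.54086592, -0.84107843,  1.02410597],
       [ 0.        ,  0.        ,  0.        ,  1.        ]])}
top {'fx': 447.00857331105436, 'fy': 447.00857331105436, 'cx': 328.7246615046992, 'cy': 237.43720757787742, 'pose': array([[ 0.01006987, -0.98492964,  0.17266208,  0.41418139],
       [-0.99993862, -0.00912069,  0.0062898 ,  0.0260477 ],
       [-0.00462021, -0.17271482, -0.98496104,  1.21071303],
       [ 0.        ,  0.        ,  0.        ,  1.        ]])}
0.1 [0.16805852 0.52334193 0.18016811] [[-9.52095931e-01  3.05799266e-01 -3.83571185e-04]
 [ 3.05799497e-01  9.52095470e-01 -9.40014505e-04]
 [ 7.77406417e-05 -1.01227986e-03 -9.99999485e-01]] 1.0005711563894117
0.0188
```

View pics/scene0.png

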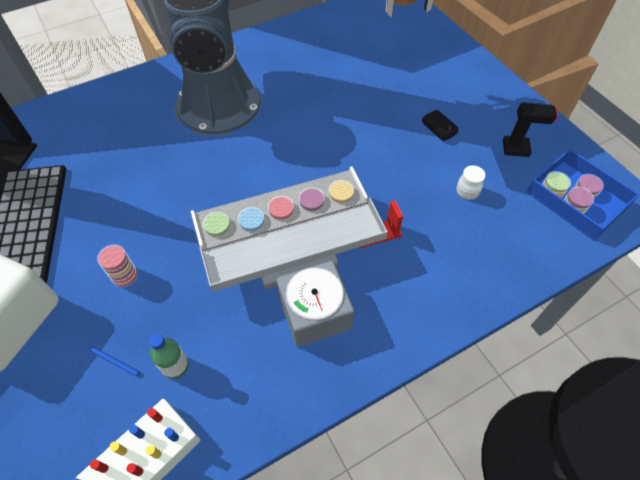

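View pics/top0.png

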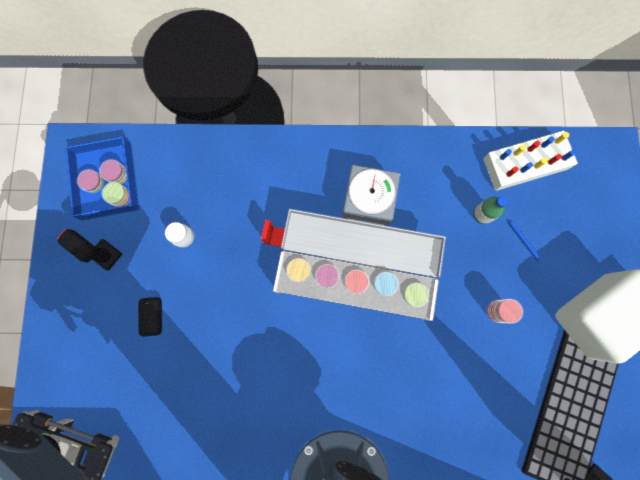

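The scene view shows the shelf with five plates in a row, the dial at about (315,293) and the red chock at (393,222). In the top view the chock is at (272,233), the dial centre at (372,190), the green band at (388,185), and the plates run from (298,270) to (416,294). I'll enlarge the top view to get exact pixels.

```bash
cat > h.py <<'E'
from station import *
import numpy as np, cv2
def p2w(n,u,v,z):
    c=get_calibration(n);P=c['pose'];d=P[:3,:3]@np.array([(u-c['cx'])/c['fx'],(v-c['cy'])/c['fy'],1]);o=P[:3,3]
    return o+d*(z-o[2])/d[2]
def w2p(n,p):
    c=get_calibration(n);P=c['pose'];q=P[:3,:3].T@(np.array(p)-P[:3,3]);return np.array([c['fx']*q[0]/q[2]+c['cx'],c['fy']*q[1]/q[2]+c['cy']])
E
python3 - <<'E'
import cv2
im=cv2.imread('pics/top0.png')[155:330,250:460]
cv2.imwrite('pics/crop0.png',cv2.resize(im,None,fx=3.4,fy=3.4,interpolation=cv2.INTER_CUBIC))
E
```

```text
(no output)
```

View pics/crop0.png

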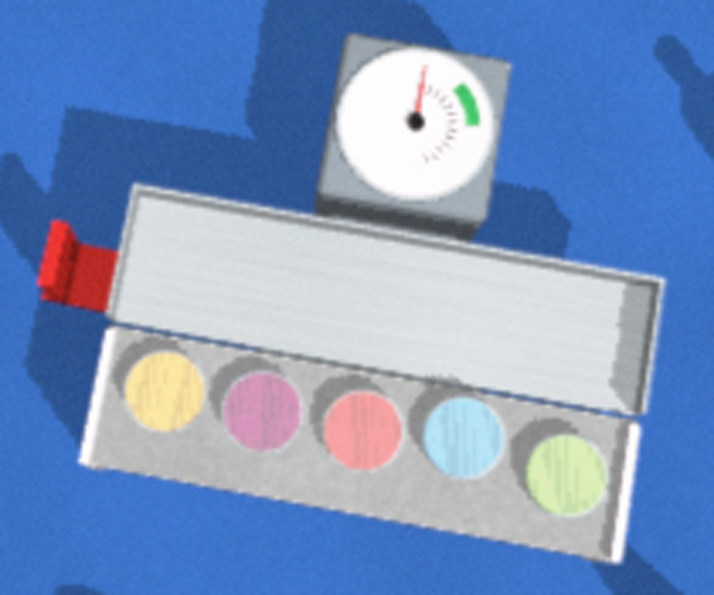

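The crop shows the dial centre at (416,121), the needle tip at (424,67), the band from (461,87) to (474,124), the top of the fin around (54,258), and the plates at (164,391), (262,411), (362,430), (463,437), (566,474). Computing the scale frame next.

```bash
cat >> h.py <<'E'
def C(u,v,z): return p2w('top',250+(u+.5)/3.4-.5,155+(v+.5)/3.4-.5,z)
E
python3 - <<'E'
from h import *
a=C(135,187,.105);b=C(663,280,.105);y=a-b;L=np.linalg.norm(y);y/=L;x=np.array([y[1],-y[0],0])
print('panlen',L,'y',y,'x',x,'yaw',np.degrees(np.arctan2(x[1],x[0])))
d=C(416,121,.104);O1=d-.14*x;m=(a+b)/2;O2=m-.055*x
O1[2]=O2[2]=0;print('O',O1,O2);O=(O1+O2)/2
def loc(p):q=p-O;return np.round([q@x,q@y,p[2]],4)
for n,u,v,z in[('fin',56,262,.09),('finA',66,222,.09),('finB',48,300,.09),('yel',164,391,.1),('pur',262,411,.1),('red',362,430,.1),('blu',463,437,.1),('grn',566,474,.1),('edgeL',110,328,.095),('edgeR',638,422,.095),('lipL',82,464,.095)]:
    p=C(u,v,z);print(n,p.round(4),loc(p))
for n,u,v in[('tip',424,67),('b0',461,87),('b1',474,124),('bm',469,105)]:
    q=loc(C(u,v,.104))-[.14,0,.104];print(n,np.hypot(q[0],q[1]),np.arctan2(-q[1],q[0]))
np.savez('f.npz',O=O,x=x,y=y)
E
```

```text
panlen 0.39720343515332757 y [0.16850406 0.98570096 0.        ] x [ 0.98570096 -0.16850406  0.        ] yaw -9.700853339959117
O [ 0.59388172 -0.05283438  0.        ] [ 0.59106922 -0.0526593   0.        ]
fin [0.624  0.1932 0.09  ] [-0.0104  0.2477  0.09  ]
finA [0.6548 0.1867 0.09  ] [0.0211 0.2465 0.09  ]
finB [0.5951 0.1982 0.09  ] [-0.0397  0.2478  0.09  ]
yel [0.5267 0.1092 0.1   ] [-0.0921  0.1485  0.1   ]
pur [0.5127 0.0372 0.1   ] [-0.0938  0.0752  0.1   ]
red [ 0.4996 -0.0359  0.1   ] [-0.0944  0.001   0.1   ]
blu [ 0.4952 -0.1094  0.1   ] [-0.0863 -0.0723  0.1   ]
grn [ 0.4691 -0.1838  0.1   ] [-0.0995 -0.1499  0.1   ]
edgeL [0.5736 0.1506 0.095 ] [-0.0528  0.1973  0.095 ]
edgeR [ 0.5078 -0.2383  0.095 ] [-0.0522 -0.1972  0.095 ]
lipL [0.4732 0.1683 0.095 ] [-0.1548  0.1978  0.095 ]
tip 0.044211310769982824 -0.02262057535531376
b0 0.04445998200629414 0.7105779651850949
b1 0.04373191054596175 1.4146699609515545
bm 0.042532928420225186 1.059815677027524
```

Every check agrees with the given sizes: pan length 0.397 m, shelf corners within 3 mm, tip and band radii about 43 mm. The band centre is at 1.06 to 1.09 rad, so 2 or 3 plates. First I'll move above the fin with the jaws part open.

```bash
python3 -m creep '[-0.14,1.2,-0.87,0,0,0,0.3, -0.14,2.4,-1.73,0,0,0,0.6, -0.14,3.6,-2.6,0,0,0,0.9, -0.14,4.8,-3.46,0,0,0,1.2, -0.14,6,-4.33,0,0,0,1.62, -0.14,7.2,-5.2,0,0,0,1.62, -0.14,8.4,-6.06,0,0,0,1.62, -0.14,9.6,-6.93,0,0,0,1.62]' 15
```

```text
t: 1.1
eef_pos: [0.5534, 0.245, 0.1804]
orientation: [[-0.986, 0.169, -0.0], [0.169, 0.986, -0.0], [0.0, -0.0, -1.0]]
wrist_force: [0.3, 0.8, 0.7]
width: 0.429
finger_force: 0.0
```

```bash
python3 -m creep '[-0.14,0.95,-0.68,0,0,0,0, -0.14,1.85,-1.33,0,0,0,0, -0.14,1.85,-1.33,0,0,0,0, -0.14,1.85,-1.33,-0.8,0,0,0, -0.14,1.85,-1.33,-1.5,0,0,0, -0.14,1.85,-1.33,-1.6,0,0,0, -0.14,1.85,-1.33,-1.6,0,0,0, -0.14,1.85,-1.33,-1.6,0,0,0]'
python3 - <<'E'
from h import *
s=cv2.resize(camera('scene')[150:300,300:500],None,fx=4,fy=4,interpolation=cv2.INTER_CUBIC)
cv2.imwrite('pics/fin.png',s)
E
```

```text
t: 2.1
eef_pos: [0.6267, 0.1936, 0.118]
orientation: [[-0.986, 0.168, 0.002], [0.168, 0.986, 0.0], [-0.002, 0.001, -1.0]]
wrist_force: [-0.7, -0.0, 0.0]
width: 0.43
finger_force: 0.0
```

View pics/fin.png

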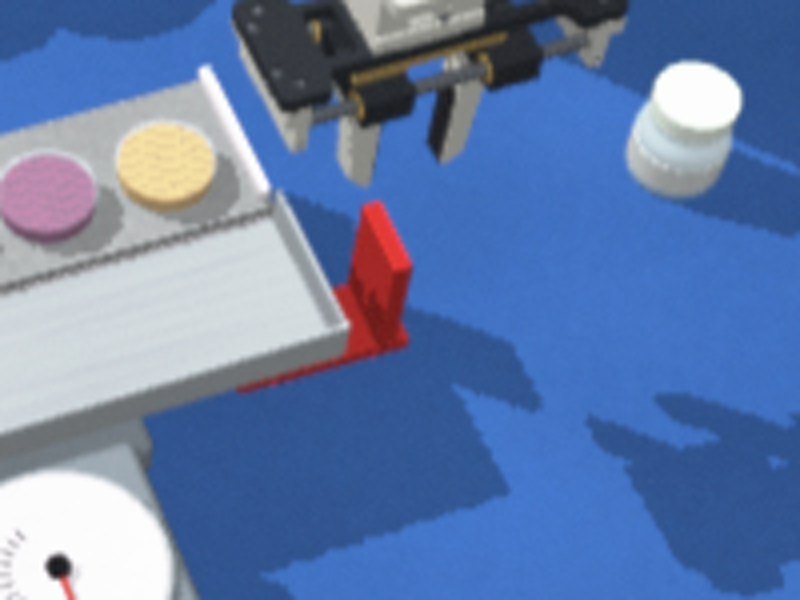

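The picture shows finger tips at crop (357,182) and (445,160), and the fin top running from (372,207) to (405,265), with the jaws still above it. I'll check both by projection.

Run:
```python
from h import *
f=np.load('f.npz');O,x,y=f['O'],f['x'],f['y']
p=p2w('scene',300+388/4,150+237/4,.09);q=p-O;print('fin',p,q@x,q@y)
t=np.array([.6267,.1936,.118]);q=t-O;print('tcp loc',q@x,q@y,(w2p('scene',t)-[300,150])*4)
```

```text
fin [0.63149258 0.19526158 0.09      ] -0.0033312206878729554 0.25103668213540825
tcp loc -0.007775288503854522 0.2485912915566981 [387.04869499 202.87923432]
```

Run:
```python
from h import *
t=np.array(observe()['eef_pos']);R=np.array(observe()['orientation'])
out=[]
for n in('scene','top'):
    im=camera(n);c=w2p(n,t);u,v=int(c[0])-40,int(c[1])-60
    s=4;k=cv2.resize(im[v:v+120,u:u+98],None,fx=s,fy=s,interpolation=cv2.INTER_CUBIC)
    for d,col in((0,(0,255,255)),(.02,(255,0,255)),(-.02,(0,255,0))):
        q=(w2p(n,t+R[:,1]*d)-[u,v])*s;cv2.circle(k,tuple(int(a) for a in q),3,col,-1)
    out.append(k)
cv2.imwrite('pics/tcp.png',np.hstack(out))
```

```text
(no output)
```

View pics/tcp.png

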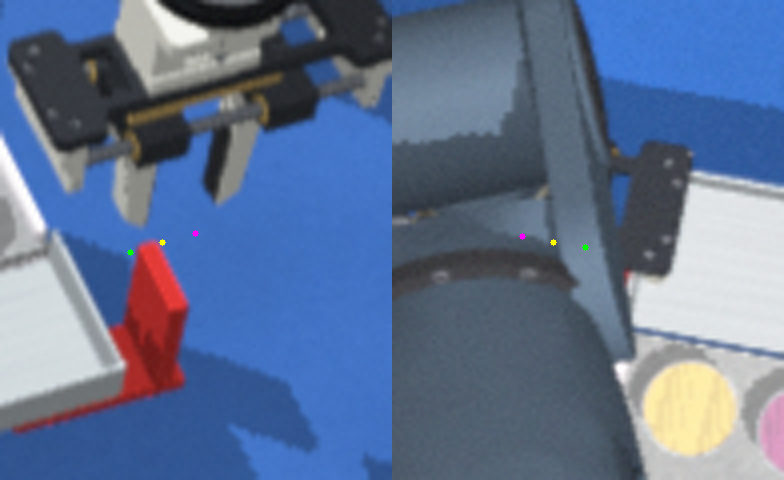

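Projected TCP and visible finger tips differ by about 15 mm in the image, which may just be finger shape. The clearance allows for it, so I'll descend a little and check the force.

```bash
python3 -m creep '[-0.14,0,0,-0.3,0,0,0, -0.14,0,0,-0.6,0,0,0, -0.14,0,0,-0.7,0,0,0, -0.14,0,0,-0.8,0,0,0, -0.14,0,0,-0.9,0,0,0, -0.14,0,0,-1,0,0,0, -0.14,0,0,-1.1,0,0,0, -0.14,0,0,-1.1,0,0,0]'
python3 - <<'E'
from h import *
s=cv2.resize(camera('scene')[150:300,300:500],None,fx=4,fy=4,interpolation=cv2.INTER_CUBIC)
cv2.imwrite('pics/fin2.png',s)
E
```

```text
t: 3.25
eef_pos: [0.626, 0.1932, 0.0723]
orientation: [[-0.986, 0.169, -0.0], [0.169, 0.986, -0.0], [0.0, -0.0, -1.0]]
wrist_force: [-0.4, -0.1, -0.4]
width: 0.428
finger_force: 0.0
```

View pics/fin2.png

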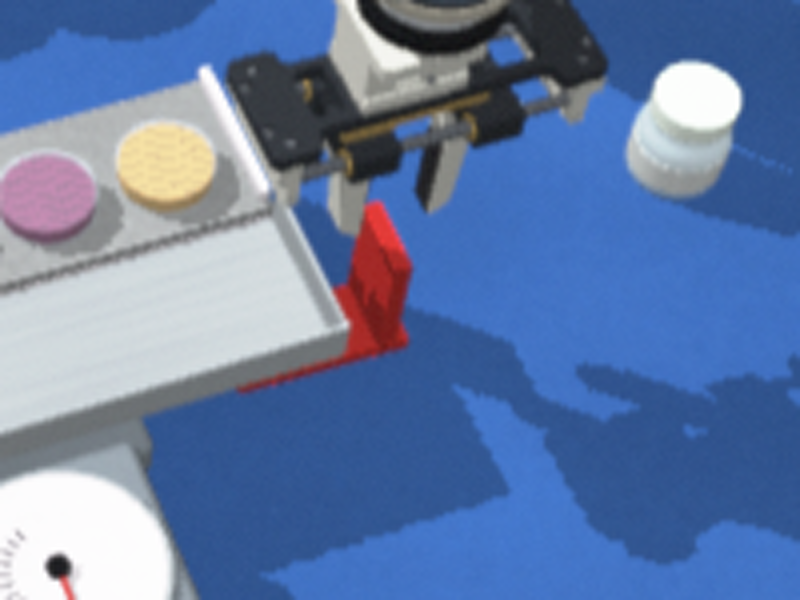

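Run:
```python
from h import *
f=np.load('f.npz');O,x,y=f['O'],f['x'],f['y']
for t,tips in((np.array([.6267,.1936,.118]),((357,182),(445,160))),(np.array([.626,.1932,.0723]),((347,232),(434,210)))):
    print('tcp px',(w2p('scene',t)-[300,150])*4)
    for dz in(0,.01,.02):
      print(dz,[((p2w('scene',300+a/4,150+b/4,t[2]+dz)-t)@np.array([x,y]).T).round(4) for a,b in tips])
```

```text
tcp px [387.04869499 202.87923432]
0 [array([-0.0194, -0.0099]), array([-0.0169,  0.044 ])]
0.01 [array([-0.0127, -0.0141]), array([-0.0102,  0.0392])]
0.02 [array([-0.0059, -0.0184]), array([-0.0035,  0.0344])]
tcp px [375.95278741 249.71837433]
0 [array([-0.0175, -0.0107]), array([-0.0149,  0.0442])]
0.01 [array([-0.0111, -0.0147]), array([-0.0086,  0.0397])]
0.02 [array([-0.0047, -0.0187]), array([-0.0022,  0.0351])]
```

The geometry from this picture fits finger tips about 35 mm higher than reported, or offset in y. Closing gently will settle it.

```bash
python3 -m creep '[-0.14,0,0,-0.15,0,0,0, -0.14,0,0,-0.3,0,0,0, -0.3,0,0,-0.3,0,0,0, -0.5,0,0,-0.3,0,0,0, -0.8,0,0,-0.3,0,0,0, -0.8,0,0,-0.3,0,0,0, -0.8,0,0,-0.3,0,0,0, -0.8,0,0,-0.3,0,0,0]' 5
```

```text
t: 4.3
eef_pos: [0.6262, 0.1932, 0.0607]
orientation: [[-0.986, 0.169, 0.0], [0.169, 0.986, 0.0], [-0.0, 0.0, -1.0]]
wrist_force: [0.1, -0.9, 0.4]
width: 0.099
finger_force: 0.0
```

The jaws closed to 9 mm and met nothing, so they are not around the fin. I'll look again.

Run:
```python
from h import *
t=np.array(observe()['eef_pos'])
s=cv2.resize(camera('scene')[180:260,340:440],None,fx=6,fy=6,interpolation=cv2.INTER_CUBIC)
cv2.imwrite('pics/fin3.png',s)
print((w2p('scene',t)-[340,180])*6)
```

```text
[320.67793695 212.22926038]
```

View pics/fin3.png

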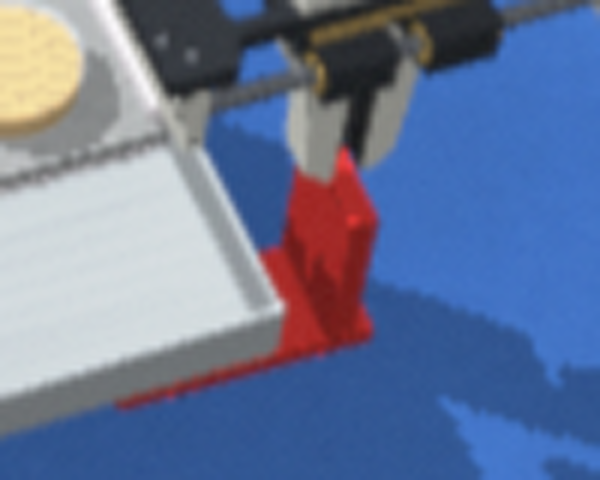

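The closed tips appear at about crop (315,180) and (370,165), right around the fin's top corner near (345,155), with no grip. Reopening, going 26 mm lower (clear of pan and sole either way) and closing again.

```bash
python3 -m creep '[-0.14,0,0,0,0,0,0, -0.14,0,0,0,0,0,0, -0.14,0,0,-0.3,0,0,0, -0.14,0,0,-0.5,0,0,0, -0.14,0,0,-0.65,0,0,0, -0.14,0,0,-0.65,0,0,0, -0.5,0,0,-0.65,0,0,0, -0.8,0,0,-0.65,0,0,0]' 8; python3 -m creep '[-0.8,0,0,0,0,0,0, -0.8,0,0,0,0,0,0, -0.8,0,0,0,0,0,0, -0.8,0,0,0,0,0,0, -0.8,0,0,0,0,0,0, -0.8,0,0,0,0,0,0, -0.8,0,0,0,0,0,0, -0.8,0,0,0,0,0,0]'
```

```text
t: 5.35
eef_pos: [0.6264, 0.1933, 0.0349]
orientation: [[-0.986, 0.169, 0.0], [0.169, 0.986, 0.0], [-0.0, 0.0, -1.0]]
wrist_force: [1.1, 0.7, 0.4]
width: 0.264
finger_force: 0.0
t: 6.35
eef_pos: [0.6263, 0.1934, 0.0349]
orientation: [[-0.986, 0.169, 0.0], [0.169, 0.986, 0.0], [-0.0, 0.0, -1.0]]
wrist_force: [-1.2, 3.4, 4.7]
width: 0.128
finger_force: 7.9
```

The grip reads 11.9 mm, which is the 12 mm fin. The real tips are therefore about 35 mm above the reported TCP. Now drawing the chock 80 mm along the scale's +y.

```bash
python3 -m creep '[-0.9,0,0,0,0,0,0, -0.9,0.03,0.15,0,0,0,0, -0.9,0.09,0.5,0,0,0,0, -0.9,0.15,0.9,0,0,0,0, -0.9,0.22,1.3,0,0,0,0, -0.9,0.29,1.7,0,0,0,0, -0.9,0.34,1.97,0,0,0,0, -0.9,0.34,1.97,0,0,0,0]' 25
```

```text
t: 7.35
eef_pos: [0.6404, 0.2735, 0.0351]
orientation: [[-0.986, 0.168, 0.002], [0.168, 0.986, 0.001], [-0.001, 0.001, -1.0]]
wrist_force: [0.4, 5.1, 6.2]
width: 0.128
finger_force: 25.0
```

```bash
python3 -m creep '[-0.14,0,0,0,0,0,0, -0.14,0,0,0,0,0,0, -0.14,0,0,0.5,0,0,0, -0.14,0,0,1.4,0,0,0, -0.14,0,0,2.5,0,0,0, -0.14,-0.8,-0.8,3.2,0,0,0, -0.14,-2,-2,3.2,0,0,0, -0.14,-3.1,-3.1,3.2,0,0,0]'
python3 - <<'E'
from h import *
im=camera('scene')[100:320,140:460]
cv2.imwrite('pics/s4.png',cv2.resize(im,None,fx=2.5,fy=2.5,interpolation=cv2.INTER_CUBIC))
E
```

```text
t: 8.35
eef_pos: [0.5183, 0.1505, 0.1641]
orientation: [[-0.986, 0.168, 0.002], [0.168, 0.986, 0.0], [-0.002, 0.001, -1.0]]
wrist_force: [0.4, -0.8, 1.0]
width: 0.425
finger_force: 0.0
```

View pics/s4.png

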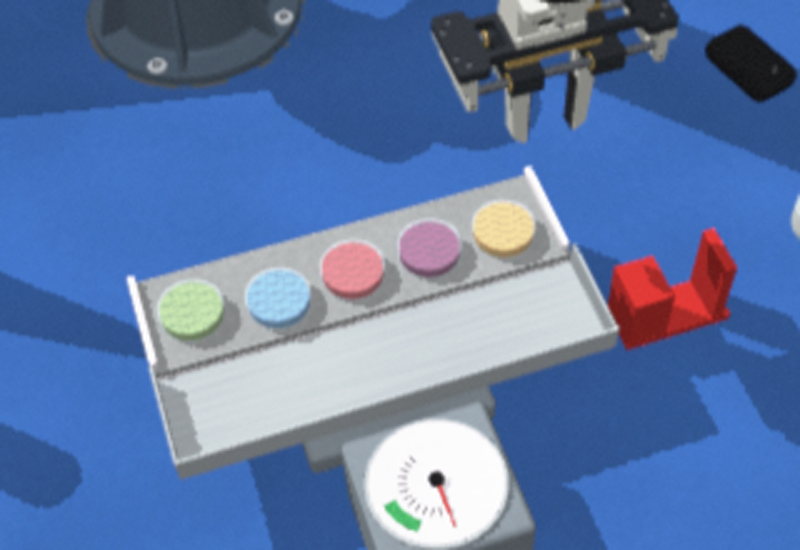

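The chock stands upright at about (670,300) in the crop, clear of the pan end at (617,330). The plates are undisturbed, and the tips are at (517,140) and (577,127). Next I estimate the tip offset and move behind the purple plate with the jaws shut.

```bash
python3 - <<'E'
from h import *
f=np.load('f.npz');O,x,y=f['O'],f['x'],f['y']
t=np.array([.5183,.1505,.1641])
for dz in(.02,.03,.035,.04):print(dz,[((p2w('scene',140+a/2.5,100+b/2.5,t[2]+dz)-t)@np.array([x,y]).T).round(4) for a,b in((517,140),(577,127))])
E
python3 -m creep '[-1,-0.7,-1.3,0,0,0,0, -1,-1.42,-2.6,0,0,0,0, -1,-1.42,-2.6,0,0,0,0, -1,-1.42,-2.6,-0.8,0,0,0, -1,-1.42,-2.6,-1.6,0,0,0, -1,-1.42,-2.6,-2.2,0,0,0, -1,-1.42,-2.6,-2.2,0,0,0, -1,-1.42,-2.6,-2.2,0,0,0]' 20
```

```text
0.02 [array([-0.0093, -0.021 ]), array([-0.0056,  0.0354])]
0.03 [array([-0.001 , -0.0247]), array([0.0027, 0.031 ])]
0.035 [array([ 0.0031, -0.0265]), array([0.0069, 0.0289])]
0.04 [array([ 0.0073, -0.0284]), array([0.011 , 0.0267])]
t: 9.4
eef_pos: [0.4635, 0.048, 0.0758]
orientation: [[-0.986, 0.168, 0.002], [0.168, 0.986, 0.0], [-0.002, 0.0, -1.0]]
wrist_force: [1.0, 0.1, 0.1]
width: 0.008
finger_force: 0.0
```

```bash
python3 -m creep '[-1,0,0,-0.3,0,0,0, -1,0,0,-0.5,0,0,0, -1,0,0,-0.55,0,0,0, -1,0,0,-0.58,0,0,0, -1,0,0,-0.6,0,0,0, -1,0,0,-0.6,0,0,0, -1,0,0,-0.6,0,0,0, -1,0,0,-0.6,0,0,0]'
python3 - <<'E'
from h import *
t=np.array(observe()['eef_pos']);print(t)
t[2]+=.037;u,v=[int(a) for a in w2p('scene',t)]
im=camera('scene')[v-50:v+40,u-60:u+60]
im=cv2.resize(im,None,fx=6,fy=6,interpolation=cv2.INTER_CUBIC);cv2.imwrite('pics/s5.png',im);print(u-60,v-50)
E
```

```text
t: 10.4
eef_pos: [0.4626, 0.0477, 0.0507]
orientation: [[-0.986, 0.169, 0.0], [0.169, 0.986, -0.0], [-0.0, 0.0, -1.0]]
wrist_force: [0.4, -0.2, 0.5]
width: 0.004
finger_force: 0.0
[0.46262704 0.04766701 0.05070312]
245 134
```

View pics/s5.png

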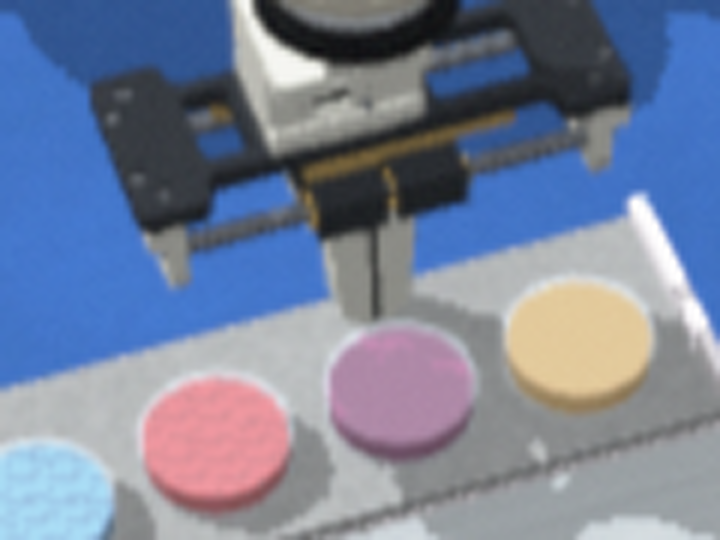

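The closed fingers stand just behind the purple plate at (400,385), centred to about 1 cm, with tip near (375,318) just above the shelf. Now pushing along the scale's +x.

```bash
python3 -m creep '[-1,0.25,-0.04,0,0,0,0, -1,0.54,-0.09,0,0,0,0, -1,1.03,-0.18,0,0,0,0, -1,1.72,-0.29,0,0,0,0, -1,2.46,-0.42,0,0,0,0, -1,2.46,-0.42,0,0,0,0, -1,2.46,-0.42,0.6,0,0,0, -1,1.3,-0.2,1.2,0,0,0]'
cat >> h.py <<'E'
def needle():
    f=np.load('f.npz');O,x,y=f['O'],f['x'],f['y'];im=camera('scene')
    b,g,r=[im[...,i].astype(int) for i in range(3)];res=[]
    R,T=np.meshgrid(np.arange(.022,.042,.001),np.arange(-.3,3,.01),indexing='ij')
    D=O+.14*x+[0,0,.104]
    def smp(w,R):
        P=[[w2p('scene',D+q*(np.cos(t)*x-np.sin(t)*y)) for q in R] for t in T[0]];P=np.array(P,np.float32)
        return cv2.remap(w.astype(np.float32),P[...,0],P[...,1],cv2.INTER_LINEAR).mean(1)
    s=smp(r-(g+b)/2,np.arange(.024,.04,.002));k=smp(g-(r+b)/2,np.arange(.041,.046,.001))
    on=T[0][k>k.max()/2];w=np.where(s>s.max()*.6,s,0)
    return im,(w*T[0]).sum()/w.sum(),s.max(),on.min(),on.max()
def discs(im):
    f=np.load('f.npz');O,x,y=f['O'],f['x'],f['y']
    q=[w2p('scene',O+a*x+b*y+[0,0,.09]) for a,b in((-.16,-.205),(-.16,.205),(.06,.205),(.06,-.205))]
    m=np.zeros(im.shape[:2],np.uint8);cv2.fillConvexPoly(m,np.int32(q),255)
    h=cv2.cvtColor(im,cv2.COLOR_BGR2HSV);m&=cv2.inRange(h,(0,45,80),(179,255,255))
    m&=255-cv2.inRange(h,(108,150,0),(125,255,255))
    n,_,st,c=cv2.connectedComponentsWithStats(m)
    for i in range(1,n):
        if st[i,4]>80:
            u,v=c[i];p=p2w('scene',u,v,.095);d=p-O;print(np.round(c[i]),st[i,2:],im[int(v),int(u)],(d@x).round(3),(d@y).round(3))
E
python3 - <<'E'
from h import *
im,a,s,b0,b1=needle();print(a,s,b0,b1);discs(im);cv2.imwrite('pics/p1.png',im)
E
```

```text
t: 11.45
eef_pos: [0.5152, 0.0394, 0.0989]
orientation: [[-0.986, 0.169, 0.001], [0.169, 0.986, -0.0], [-0.001, 0.0, -1.0]]
wrist_force: [-0.4, 0.4, 0.4]
width: 0.003
finger_force: 0.0Traceback (most recent call last):
  File "<stdin>", line 2, in <module>
  File "h.py", line 17, in needle
    s=smp(r-(g+b)/2,np.arange(.024,.04,.002));k=smp(g-(r+b)/2,np.arange(.041,.046,.001))
                                                ~~~^^^^^^^^^^^^^^^^^^^^^^^^^^^^^^^^^^^^^
  File "h.py", line 15, in smp
    P=[[w2p('scene',D+q*(np.cos(t)*x-np.sin(t)*y)) for q in R] for t in T[0]];P=np.array(P,np.float32)
        ~~~^^^^^^^^^^^^^^^^^^^^^^^^^^^^^^^^^^^^^^^
  File "h.py", line 7, in w2p
    c=get_calibration(n);P=c['pose'];q=P[:3,:3].T@(np.array(p)-P[:3,3]);return np.array([c['fx']*q[0]/q[2]+c['cx'],c['fy']*q[1]/q[2]+c['cy']])
ValueError: time passes only in moves, steps and waits
```

```bash
sed -i '1a import functools\n_gc=get_calibration\nget_calibration=functools.lru_cache(_gc)' h.py
python3 - <<'E'
from h import *
im,a,s,b0,b1=needle();print(a,s,b0,b1);discs(im);cv2.imwrite('pics/p1.png',im)
E
```

```text
0.5890708520672254 89.099915 0.6900000000000008 1.4400000000000015
[360. 193.] [ 69  72 154] [189 188 186] -0.072 0.187
[230. 219.] [116 114 266] [165 164 157] -0.102 -0.12
[341. 192.] [ 24  22 420] [165 225 245] -0.092 0.146
[281. 208.] [ 24  23 449] [156 147 227] -0.094 -0.001
[251. 219.] [ 25  23 472] [244 220 170] -0.087 -0.074
[216. 224.] [ 25  22 435] [174 221 192] -0.099 -0.152
[326. 236.] [ 24  23 436] [175 140 188] 0.013 0.07
```

Purple lies on the pan at x 13 mm, y 70 mm, and the needle reads 0.59 against a band of 0.69 to 1.44, so one more plate should do. Next is red, at (−94, 0).

```bash
python3 -m creep '[-1,-0.8,-0.8,0,0,0,0, -1,-1.66,-1.66,0,0,0,0, -1,-1.66,-1.66,0,0,0,0, -1,-1.66,-1.66,-0.4,0,0,0, -1,-1.66,-1.66,-0.8,0,0,0, -1,-1.66,-1.66,-1.2,0,0,0, -1,-1.66,-1.66,-1.2,0,0,0, -1,-1.66,-1.66,-1.2,0,0,0]'
python3 - <<'E'
from h import *
im,a,s,b0,b1=needle();print(a,s,b0,b1)
E
```

```text
t: 12.55
eef_pos: [0.4488, -0.0266, 0.051]
orientation: [[-0.986, 0.168, 0.001], [0.168, 0.986, -0.0], [-0.001, 0.0, -1.0]]
wrist_force: [-0.1, 0.7, 0.2]
width: 0.005
finger_force: 0.0
0.5800199152389055 91.63855 0.7000000000000008 1.4400000000000015
```

```bash
python3 -m creep '[-1,0.25,-0.04,0,0,0,0, -1,0.54,-0.09,0,0,0,0, -1,1.03,-0.18,0,0,0,0, -1,1.72,-0.29,0,0,0,0, -1,2.46,-0.42,0,0,0,0, -1,2.46,-0.42,0,0,0,0, -1,2.46,-0.42,0.6,0,0,0, -1,1.3,-0.2,1.2,0,0,0]'
python3 -m creep '[-1,-0.8,0,0.8,0,0,0, -1,-1.6,0,1.6,0,0,0, -1,-2,0,2,0,0,0, -1,-2,0,2,0,0,0, -1,-2,0,2,0,0,0, -1,-2,0,2,0,0,0, -1,-2,0,2,0,0,0, -1,-2,0,2,0,0,0]'
python3 - <<'E'
from h import *
im,a,s,b0,b1=needle();print(a,s,b0,b1);discs(im)
cv2.imwrite('pics/p2.png',cv2.resize(im[150:350,180:440],None,fx=3,fy=3,interpolation=cv2.INTER_CUBIC))
E
```

```text
t: 13.6
eef_pos: [0.5008, -0.035, 0.099]
orientation: [[-0.986, 0.169, 0.001], [0.169, 0.986, -0.0], [-0.001, -0.0, -1.0]]
wrist_force: [-0.4, -0.7, 0.0]
width: 0.007
finger_force: 0.0
t: 14.6
eef_pos: [0.4202, -0.0347, 0.1783]
orientation: [[-0.986, 0.169, -0.001], [0.169, 0.986, 0.0], [0.001, -0.0, -1.0]]
wrist_force: [-0.4, 0.6, -0.1]
width: 0.004
finger_force: 0.0
1.0693557493584533 88.947876 0.7000000000000008 1.4400000000000015
[281. 210.] [200 126 447] [187 186 183] -0.088 -0.002
[341. 192.] [ 24  22 421] [164 224 245] -0.092 0.146
[251. 219.] [ 25  23 473] [242 217 166] -0.087 -0.074
[216. 224.] [ 25  22 436] [172 221 190] -0.1 -0.152
[325. 237.] [ 24  22 431] [173 139 187] 0.017 0.068
[293. 244.] [ 25  24 480] [159 151 237] 0.008 -0.004
```

View pics/p2.png

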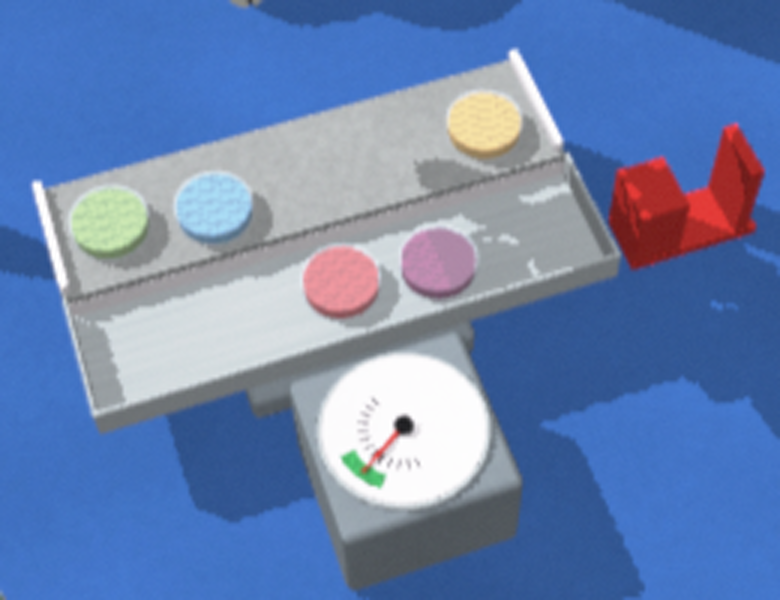

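The needle, pointing to (365,470), lies in the middle of the green band. The red (340,282) and purple (438,262) plates lie flat on the pan, the other three are on the shelf, the chock stands clear at (685,210), and the arm is clear. Handing in.

```bash
python3 -c "
from station import *
print(sign_off())"
```

```text
the job is handed in; nothing more can be done
None
```

The job is handed in: the chock stands upright clear of the pan, the purple and red plates lie flat on it, the needle rests mid-band at about 1.07 rad (band about 0.70 to 1.44), and the other three plates are still on the shelf.

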